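# Third hand at the discharge tube: press the end bracket to the tube's mouth

### The arm

A 6-joint arm with a two-finger parallel gripper is mounted at the origin on the work surface. World frame = base frame: x ahead of the robot, y to its left, z up, the work surface at z = 0. Lengths are in m, angles in rad, forces in N, time in s.
With the tool pointing down it reaches from about 0.225 to 0.725 m from the base axis. Payload 3.1 kg.
Tool frame: the origin (TCP) lies at the centre of the arm's flange, where the gripper is bolted on; the fingertips stand 173 mm ahead of it and the grasp point (between the pads) lies 155 mm ahead of it (env.tip_extent is the distance from the TCP to the fingertips, in m); z points along the fingers, y is the direction in which the jaws open and shut (so a half turn about z gives the same grasp; the last joint's range is limited). The gripper opens to 85 mm and grips with 20 to 120 N. Pads are 22 mm wide; open, the fingers measure 114 mm over their backs; the gripper's body (76 mm by 85 mm) begins 54 mm behind the grasp point. The pads swing forward as they close: fully open they stand 13 mm farther back than shut.
Start: joints at [1.098, 0.048, 0.099, 1.622, 0, 1.443], TCP at [0.177, 0.494, 0.405] pointing down, gripper open.
Joint ranges: [-2.91, 2.91], [-0.99, 1.94], [-1.21, 1.42], [-2.12, 2.29], [-1.49, 1.47], [-3.14, 3.14]. Speed limits (rad/s): [2.79, 2.79, 3.14, 3.14, 3.14, 3.14].

### API

Orientations are given as a unit quaternion [w, x, y, z].
In Python, from station import telemetry, imaging, env, finder gives the robot as it stands.
- The arm moves only by the tool play_rows, never from a script. Its argument "increments" is a list that holds one entry, the list of rows, each a list of 5 numbers: the opening, from 0 (shut) to 1 (fully open), then the shift along the tool's x, y, z in mm, then the turn about the tool's z in rad. In form: [[[jaw, x, y, z, yaw], ...]]. A call has 1 to 5 rows; each row shifts and turns the pose as measured when the row begins, along the tool's axes as they then stand; what a row does not reach is not made up. A row lasts 1/8 s, in which the tool goes at most 62.5 mm and 10.7 degrees, less where a joint would pass 70% of its speed; a pose out of reach is approached as far as the arm can. A call is refused whole if a number of a shift passes 62.5 or a number of a turn 0.188, either way. A call with a gripper value outside its range is refused whole. The fingers move at their own pace and stop on an object; the grip force is fixed at half the most. Time passes only in rows, so rows that do not move let the fingers close. It gives the time, the measured TCP pose, the force and the opening at its end, in the units of the state.
- telemetry.read_state(): the state, without advancing time (a new reading comes with each control period).
- imaging.grab_frame(name): name is "scene" or "top" or "wrist"; returns a dict with "color" (384x512x3 uint8, red, green, blue), "K" (3x3 intrinsics, pixels), "extrinsics" (4x4, takes a point from camera to world coordinates). Camera axes: x right, y down, z forward; pixel columns grow to the right and rows downward; lengths in m; the calibration is good to about 2 mm. The wrist camera is an equidistant fisheye: a pixel r from the principal point sees the ray r / f radians off the axis. A picture is of the moment at which its call begins. There is no depth.
- env.close_job(): hands the job in, once; it reports no verdict.
Trained networks look in the newest picture that a camera, given by its name, has taken for a name from the list of things; names that differ only in an ending like _2 or _b are one class to them, and where a whole thing is asked for, a point or a joint stands for the part that bears it (a point fixed in the world has none). Each returns a list of dicts, best first, with "confidence" (0 to 1); they miss things now and then, are a little off and sometimes report something else, mostly with a low value. They report only what shows in the picture. A call takes as long as a camera call. They do not tell look-alikes from the thing itself.
- finder.spot_in(camera, target): "rect" ([centre column, centre row, width, height] in pixels, round what is visible of it).
- finder.tip_of(camera, target): "position" ([row, column] in pixels: a listed point, or the origin of a listed thing).
The state is a dict: "time": time; "qpos": joint angles; "dq": joint speeds; "tau": joint torques, N m; "eef_pos": TCP position; "orientation": TCP orientation; "wrist_force": force on the tool from outside, world axes, zero at the start; "wrist_torque": the same for the moment, N m; "grip_width": opening from 0.0 (shut) to 1.0 (fully open).
Only numpy, scipy, OpenCV 4.12 (cv2) and the standard library are available. Lean on these libraries where they do the work, as an engineer would, in place of code of your own. Each camera call takes 0.05 s, during which the arm holds its last target. There are 200 camera calls.

### The job

Pick up the loose end bracket and stand it flat on the wooden rig board in front of the open white mouth of the clear tube, centred and square to it; then push it against the mouth so that the sprung tube slides back until its black pointer stands in the green zone of the scale (a steady push of about 10 N), never letting the pointer reach the red. Finish while still holding the bracket pressed there, so that a colleague can screw its foot down, and leave the other things on the bench where they are.

Things in the scene. Friction and masses are not known exactly. Their poses are not given: they have to be found in the camera images.
- bracket: Loose end bracket, 0.35-0.6 kg: white upright plate (12 mm thick, 92 wide, top 102 above the underside) at the front of a wooden foot (78 long, 90 wide, 8 thick). Origin: underside, mid-width, below the plate's front (pressing) face; +x points forward out of that face, z up. Foot spans x = -78 to 0 mm. A steel electrode, 10 mm thick, sticks 20 mm forward of the face, 55 mm up, and enters the tube.
- bracket_handle (a point): Centre of the bracket's blue handle bar, behind the plate: 43 mm behind the pressing face, 55 mm above the underside. The bar runs along the bracket's x: 62 mm long, 20 mm wide, 22 mm high (top 66 mm, bottom 44 mm above the underside), free from above and at both sides. Axes as the bracket's.
- rig: The fixed rig: a dark wooden board 400 mm long (x), 140 wide (y), 18 thick, with the clear tube lying along it on saddles. Origin: centre of the board's underside, on the bench. +x runs along the tube from its open mouth to the spring block at the far end. Tube axis: y = 0, z = 73 mm. The board is bare from x = -200 mm to the mouth at x = -40 mm.
- scale (a point): Middle of the scale's green zone; the scale lies face up on a black post beside the far end of the tube. A black pointer fixed to the tube moves along it in the rig's +x: white for 0 to 7.5 mm of tube travel, green 7.5 to 17.5, yellow 17.5 to 22, red beyond 22.
- mouth (a point): Centre of the white ring round the tube's open mouth, 92 mm outer and 70 mm inner diameter, 16 mm long; it moves with the tube. This point lies on the axis in the plane of its front face, which is what the bracket's plate presses on; x is the same as the rig's x.
- tube (a joint): How far the clear tube (with its white mouth ring) has been pushed back along the rig's +x, in m: 0 at rest, 0.030 at most. A spring pushes it back at 0.8 N per mm with no preload, so 10 N is 12.5 mm.
- screwdriver: A screwdriver lying on the bench, a bystander. Leave it alone.
- screw_jar: A small amber screw jar, 48 mm diameter and 55 mm high, a bystander. Origin under its centre. Leave it alone.
- brass_fitting: A brass hose fitting, 30 mm diameter and 40 mm high, standing, a bystander. Origin under its centre. Leave it alone.
- power_strip: A white power strip 320 x 55 x 42 mm lying beyond the rig, a bystander. Origin under its centre. Leave it alone.
There are look-alikes about, which are no part of the job. Leave any purple look-alike of the bracket alone.

How it is judged:
By the outcome, as a careful person would: the job done as asked, in the order asked, and still so for the second after the job is handed in, while the arm keeps its last pose, push and grip.
It also fails if it takes over 48 s, if anything falls off the work surface, if the arm or the gripper's body presses on something with over 40 N, if the wrist force passes 120 N, or if a joint passes its speed limit or range.

## Working session

There is one attempt and no reset: what is moved stays moved. The work goes in short steps, Python scripts to look and compute and a tool call to move; the robot and the scene stay as the last step left them, time stands still between calls to the robot, and variables do not carry over. Pictures are saved under pics/ and viewed, about 8 in all and at most 12, crops included, and the job is handed in when it is done.

Besides the shell and the picture viewer there is one more tool, called after ">>>" as name(argument=value, ...), one argument or row to a line, values as JSON. play_rows: Moves the arm, as the interface text tells. Its arguments: {"type":"object","properties":{"increments":{"type":"array","items":{"type":"array","items":{"type":"array","items":{"type":"number"}}}}},"required":["increments"]}

```bash
mkdir -p pics; ls
cat > h.py <<'E'
import numpy as np, cv2
from station import telemetry, imaging, env, finder
def ray(f,uv,fish=False):
    K=np.array(f["K"]);T=np.array(f["extrinsics"])
    x=(uv[0]-K[0,2])/K[0,0];y=(uv[1]-K[1,2])/K[1,1]
    if fish:
        r=np.hypot(x,y);s=np.sin(r)/max(r,1e-9);d=np.array([x*s,y*s,np.cos(r)])
    else: d=np.array([x,y,1.])
    return T[:3,3],T[:3,:3]@d
def at_z(f,uv,z,fish=False):
    o,d=ray(f,uv,fish);return o+d*(z-o[2])/d[2]
def proj(f,p,fish=False):
    K=np.array(f["K"]);T=np.array(f["extrinsics"]);c=T[:3,:3].T@(np.array(p)-T[:3,3])
    if fish:
        n=np.hypot(c[0],c[1]);t=np.arctan2(n,c[2]);c=np.array([c[0]/n*t,c[1]/n*t,1])
    return K[0,0]*c[0]/c[2]+K[0,2],K[1,1]*c[1]/c[2]+K[1,2]
E
python3 - <<'E'
from h import *
np.set_printoptions(precision=4,suppress=True)
ims=[]
for c in ["top","scene"]:
    f=imaging.grab_frame(c);ims.append(f["color"]);print(c,np.array(f["K"])[0],np.array(f["extrinsics"]))
    for t,z in [("bracket",0),("bracket_handle",.055),("rig",0),("scale",.07),("mouth",.073),("tube",.073)]:
        for d in finder.tip_of(c,t)[:3]:
            p=d["position"];print(t,round(d["confidence"],2),np.array(p),at_z(f,(p[1],p[0]),z))
cv2.imwrite("pics/top.png",cv2.resize(ims[0],(800,600),interpolation=3)[:,:,::-1])
cv2.imwrite("pics/scene.png",cv2.resize(ims[1],(800,600),interpolation=3)[:,:,::-1])
s=telemetry.read_state();print(s)
E
```

```text
pics
top [475.1003   0.     250.8468] [[ 0.0147 -0.9834  0.1809  0.4083]
 [-0.9995 -0.0192 -0.0232 -0.0326]
 [ 0.0263 -0.1805 -0.9832  1.1115]
 [ 0.      0.      0.      1.    ]]
bracket 0.68 [141.6 368.6] [ 0.7294 -0.3443  0.    ]
bracket 0.56 [216.2 336.4] [ 0.5451 -0.2621  0.    ]
bracket 0.27 [275.4 176.7] [0.4021 0.108  0.    ]
bracket_handle 0.78 [146.4 386.4] [ 0.7029 -0.37    0.055 ]
bracket_handle 0.64 [210.2 356.4] [ 0.5527 -0.2963  0.055 ]
rig 0.67 [195.  180.7] [0.5889 0.1066 0.    ]
scale 0.75 [172.8 121.7] [0.625  0.2307 0.07  ]
mouth 0.65 [183.1 194.7] [0.6043 0.0676 0.073 ]Traceback (most recent call last):
  File "<stdin>", line 7, in <module>
ValueError: it knows: bracket, bracket_handle, brass_fitting, mouth, power_strip, rig, scale, screw_jar, screwdriver
```

Run:
```python
from h import *
np.set_printoptions(precision=4,suppress=True)
ims=[]
for c in ["top","scene"]:
    f=imaging.grab_frame(c);ims.append(f["color"])
    if c=="scene":
      print(np.array(f["K"])[0],np.array(f["extrinsics"]))
      for t,z in [("bracket",0),("bracket_handle",.055),("rig",0),("scale",.07),("mouth",.073)]:
        for d in finder.tip_of(c,t)[:3]:
            p=d["position"];print(t,round(d["confidence"],2),np.array(p),at_z(f,(p[1],p[0]),z))
cv2.imwrite("pics/top.png",cv2.resize(ims[0],(800,600),interpolation=3)[:,:,::-1])
cv2.imwrite("pics/scene.png",cv2.resize(ims[1],(800,600),interpolation=3)[:,:,::-1])
s=telemetry.read_state();print(s)
```

```text
[392.4636   0.     255.0291] [[-0.5054  0.5143 -0.6928  1.1379]
 [ 0.8628  0.297  -0.409   0.278 ]
 [-0.0046 -0.8045 -0.5939  0.539 ]
 [ 0.      0.      0.      1.    ]]
bracket 0.94 [177.3 186.2] [ 0.5481 -0.2635  0.    ]
bracket 0.82 [205.9 103.6] [ 0.7266 -0.3515  0.    ]
bracket_handle 0.69 [179.7  93.3] [ 0.7159 -0.3765  0.055 ]
bracket_handle 0.62 [154.6 171.2] [ 0.5511 -0.2985  0.055 ]
rig 0.73 [240.4 321.8] [0.5878 0.1051 0.    ]
scale 0.92 [246.3 388.3] [0.6165 0.2296 0.07  ]
mouth 0.66 [209.4 304.3] [0.6012 0.068  0.073 ]
mouth 0.49 [188.3 355.9] [0.4884 0.1296 0.073 ]
{'time': 0.65, 'qpos': array([ 1.0982,  0.0479,  0.0992,  1.622 , -0.    ,  1.443 ]), 'dq': array([ 0.0006,  0.0006,  0.0003,  0.0019, -0.0007, -0.0001]), 'tau': array([ -0.0008, -33.8438,  31.9998,   0.0008,  -0.0002,  -0.    ]), 'eef_pos': array([0.1775, 0.4941, 0.4048]), 'orientation': array([0.    , 0.1715, 0.9852, 0.    ]), 'wrist_force': array([ 0.1561,  0.2478, -0.1706]), 'wrist_torque': array([ 0.0599,  0.0123, -0.0299]), 'grip_width': 1.0018128160827238}
```

View pics/top.png

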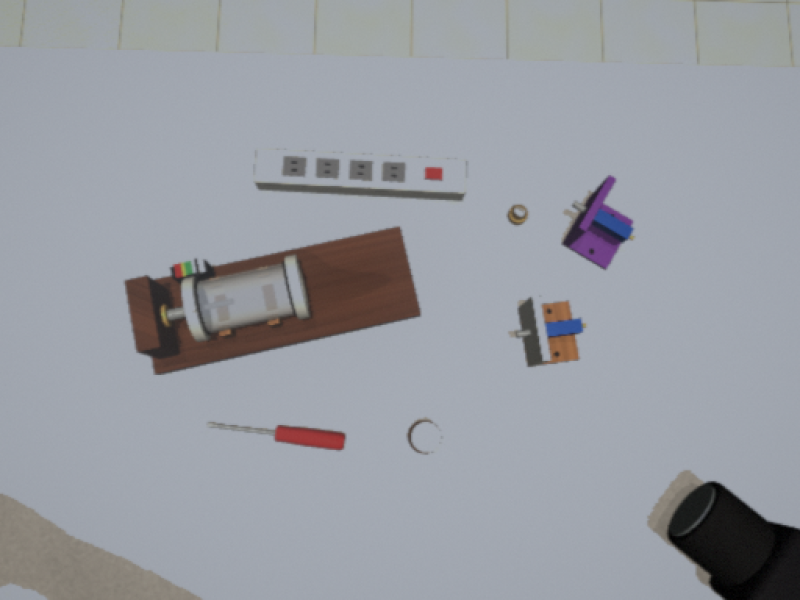

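View pics/scene.png

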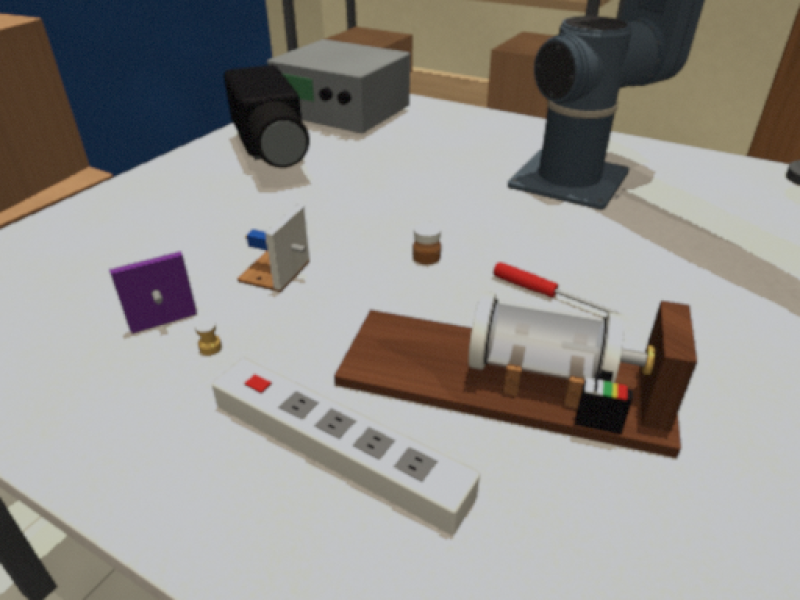

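The top image shows two bracket-like things, in 800-px coordinates. The white plate on an orange foot at (550,330) fits the description. The purple one at (600,225) is the look-alike to leave alone. The rig board runs from (410,272), its bare end, to (141,328), with the mouth at (297,288). I'll confirm with a crop and measure both.

Run:
```python
from h import *
np.set_printoptions(precision=4,suppress=True)
f=imaging.grab_frame("top");im=f["color"];hsv=cv2.cvtColor(im,cv2.COLOR_RGB2HSV)
m=cv2.inRange(hsv,(105,120,60),(125,255,255));m[:190]=0;m[:, :320]=0;m[250:]=0
r=cv2.minAreaRect(cv2.findNonZero(m));print("blue",r)
b=cv2.boxPoints(r);w=np.array([at_z(f,q,.066)[:2] for q in b]);print(w,w.mean(0))
# board mask
m2=cv2.inRange(hsv,(0,70,20),(15,255,130));m2[:, :70]=0;m2[:, 280:]=0;m2[:140]=0;m2[245:]=0
r2=cv2.minAreaRect(cv2.findNonZero(m2));b2=cv2.boxPoints(r2)
w2=np.array([at_z(f,q,.018)[:2] for q in b2]);print("board",r2,w2,w2.mean(0))
for i in range(4): d=w2[(i+1)%4]-w2[i];print(np.linalg.norm(d),np.degrees(np.arctan2(d[1],d[0])))
for i in range(4): d=w[(i+1)%4]-w[i];print(np.linalg.norm(d),np.degrees(np.arctan2(d[1],d[0])))
o=im.copy()
cv2.polylines(o,[b2.astype(int)],1,(0,255,0),1)
A=cv2.resize(o[135:255,65:285],(800,436),interpolation=3);
B=cv2.resize(im[100:250,300:420],(480,600),interpolation=2)
cv2.imwrite("pics/c1.png",cv2.resize(np.hstack([cv2.copyMakeBorder(A,0,164,0,0,0),B]),(800,375))[:,:,::-1])
```

```text
blue ((360.7685241699219, 209.26422119140625), (8.52455997467041, 22.071338653564453), 82.40535736083984)
[[ 0.5593 -0.2778]
 [ 0.5668 -0.3272]
 [ 0.5478 -0.3291]
 [ 0.5403 -0.2799]] [ 0.5535 -0.3035]
board ((172.98477172851562, 189.6390838623047), (63.56096649169922, 180.66171264648438), 77.33018493652344) [[ 0.6204  0.3441]
 [ 0.725  -0.0646]
 [ 0.576  -0.0991]
 [ 0.4774  0.3013]] [0.5997 0.1204]
0.4219015382148126 -75.6474243556275
0.15287724086476626 -166.95330271387488
0.41233986523972016 103.83231888578403
0.14921797600660908 16.69339829622598
0.049969174607988165 -81.36988097321775
0.01910826007828375 -174.18721308488534
0.04980790711947684 98.57862633490429
0.01905628582079296 6.290528115081046
```

View pics/c1.png

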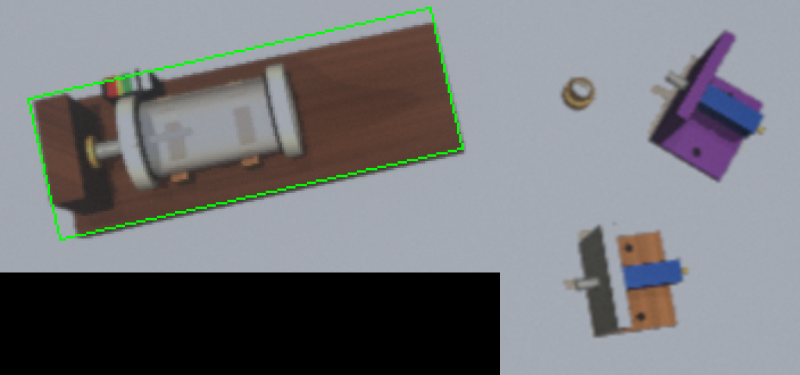

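The crop confirms that the white plate with the orange foot, blue handle and forward electrode is the target, and the purple one is not. The green rectangle is a poor fit to the board, so I'll fit the board's edges directly.

```bash
cat >> h.py <<'E'
def plan(xyz,ang,nmin=1,step=60.,yaw=.18):
    """rows to reach TCP xyz with tool y at world angle ang (deg)"""
    from scipy.spatial.transform import Rotation as R
    s=telemetry.read_state();q=s["orientation"];M=R.from_quat([q[1],q[2],q[3],q[0]]).as_matrix()
    a0=np.degrees(np.arctan2(M[1,1],M[0,1]))
    d=np.array(xyz)-s["eef_pos"];turn=-np.radians((ang-a0+180)%360-180)
    n=max(nmin,int(np.ceil(np.linalg.norm(d)*1e3/step)),int(np.ceil(abs(turn)/yaw)))
    print("pos",s["eef_pos"],"ang",round(a0,2),"tilt",np.round(M[:,2],4),"F",np.round(s["wrist_force"],1),"T",np.round(s["wrist_torque"],2),"grip",round(s["grip_width"],3),"t",s["time"])
    for i in range(n):
        Mi=M@R.from_rotvec([0,0,turn*i/n]).as_matrix()
        v=Mi.T@d/n*1e3;print([float(round(x,1)) for x in v],round(turn/n,3))
E
python3 - <<'E'
from h import *
np.set_printoptions(precision=4,suppress=True)
f=imaging.grab_frame("top");im=f["color"];hsv=cv2.cvtColor(im,cv2.COLOR_RGB2HSV)
g=im.astype(float);red=(g[...,2]) # blue channel: bench bright, board dark
def fit(pts):
    w=np.array([at_z(f,p,.018)[:2] for p in pts],np.float32)
    l=cv2.fitLine(w,cv2.DIST_HUBER,0,.001,.001).ravel();a=np.degrees(np.arctan2(l[1],l[0]));print(len(w),a,l[2:]);return l
def cross(v,i0,th=100):
    for i in range(i0,i0+40):
        if v[i]<th<=v[i+1]: return i+(th-v[i])/(v[i+1]-v[i])
near=[(c,cross(red[:,c],int(190+(268-c)*.1))) for c in range(125,262,3)]
far=[(c,r) for c in range(205,250,3) for r in [next((i+(red[i,c]-100)/(red[i,c]-red[i+1,c]) for i in range(130,180) if red[i,c]>=100>red[i+1,c]),None)]]
end=[(cross(red[r],245),r) for r in range(152,197,3)]
L=[fit([p for p in s if None not in p]) for s in (near,far,end)]
def X(a,b):
    t=np.linalg.solve(np.array([a[:2],-b[:2]]).T,b[2:]-a[2:]);return a[2:]+t[0]*a[:2]
c1,c2=X(L[0],L[2]),X(L[1],L[2]);print(c1,c2,np.linalg.norm(c1-c2))
u=L[0][:2]*np.sign(L[0][1]);e=(c1+c2)/2
print("u",u,"rig origin",e+.2*u,"mouth",e+.16*u,"handle at touch",e+.16*u-.043*u)
plan((.553,-.297,.36),8.5)
E
```

```text
46 -76.16368 [0.5198 0.1202]
15 -76.09602 [0.692  0.0087]
15 13.961915 [ 0.6386 -0.0852]
[ 0.5744 -0.1011] [ 0.7108 -0.0672] 0.14057705
u [-0.2391  0.971 ] rig origin [0.5947 0.11  ] mouth [0.6043 0.0712] handle at touch [0.6146 0.0294]
pos [0.1775 0.4941 0.4048] ang 70.24 tilt [ 0.      0.0001 -1.    ] F [ 1.2  0.1 -0.5] T [ 0.04  0.01 -0.02] grip 1.001 t 0.75
[-41.4, -41.2, 3.0] 0.072
[-44.2, -38.1, 3.0] 0.072
[-46.9, -34.8, 3.0] 0.072
[-49.2, -31.4, 3.0] 0.072
[-51.4, -27.8, 3.0] 0.072
[-53.2, -24.0, 3.0] 0.072
[-54.8, -20.1, 3.0] 0.072
[-56.1, -16.1, 3.0] 0.072
[-57.1, -12.1, 3.0] 0.072
[-57.8, -7.9, 3.0] 0.072
[-58.3, -3.8, 3.0] 0.072
[-58.4, 0.4, 3.0] 0.072
[-58.2, 4.6, 3.0] 0.072
[-57.7, 8.8, 3.0] 0.072
[-56.9, 12.9, 3.0] 0.072
```

>>> play_rows(
  increments=[
    [[1,-41,-41,3,0.072],[1,-44,-38,3,0.072],[1,-47,-35,3,0.072],[1,-49,-31,3,0.072],[1,-51,-28,3,0.072]],
  ],
)

```text
time: 1.38
eef_pos: [0.303, 0.2273, 0.3887]
orientation: [0.001, 0.346, 0.938, 0.001]
wrist_force: [1.4, -0.9, -0.2]
grip_width: 1.0
```

>>> play_rows(
  increments=[
    [[1,-53,-24,3,0.072],[1,-55,-20,3,0.072],[1,-56,-16,3,0.072],[1,-57,-12,3,0.072],[1,-58,-8,3,0.072]],
  ],
)

```text
time: 2.0
eef_pos: [0.4284, -0.0465, 0.3754]
orientation: [0.005, 0.514, 0.858, 0.004]
wrist_force: [1.3, 1.0, 0.8]
grip_width: 0.997
```

```bash
python3 -c "
from h import *
plan((.553,-.297,.36),8.5)"
```

```text
pos [ 0.42838289 -0.04651691  0.37538654] ang 28.18 tilt [ 0.0121  0.0026 -0.9999] F [1.3 1.  0.8] T [ 0.06 -0.03  0.05] grip 0.997 t 2.0
[-55.9, -1.7, 3.2] 0.069
[-55.9, 2.1, 3.2] 0.069
[-55.6, 5.9, 3.2] 0.069
[-55.1, 9.8, 3.2] 0.069
[-54.3, 13.5, 3.2] 0.069
```

>>> play_rows(
  increments=[
    [[1,-56,-2,3,0.069],[1,-56,2,3,0.069],[1,-56,6,3,0.069],[1,-55,10,3,0.069],[1,-54,13,3,0.069]],
  ],
)

```text
time: 2.62
eef_pos: [0.5535, -0.3082, 0.3619]
orientation: [0.005, 0.659, 0.752, 0.006]
wrist_force: [0.7, -0.3, 0.6]
grip_width: 0.999
```

>>> play_rows(
  increments=[
    [[1,0,0,0,0],[1,0,0,0,0]],
  ],
)

```text
time: 2.88
eef_pos: [0.5542, -0.312, 0.3577]
orientation: [0.003, 0.66, 0.751, 0.006]
wrist_force: [-0.7, -0.3, -0.1]
grip_width: 0.999
```

Run:
```python
from h import *
np.set_printoptions(precision=4,suppress=True)
f=imaging.grab_frame("wrist");im=f["color"]
print(np.array(f["K"])[0],np.array(f["extrinsics"]))
for t,z in [("bracket",0),("bracket_handle",.055)]:
    for d in finder.tip_of("wrist",t)[:3]:
        p=d["position"];print(t,round(d["confidence"],2),np.array(p),at_z(f,(p[1],p[0]),z,True))
hsv=cv2.cvtColor(im,cv2.COLOR_RGB2HSV)
m=cv2.inRange(hsv,(105,120,60),(125,255,255))
for c in cv2.findContours(m,0,2)[0]:
    if cv2.contourArea(c)>60:
        b=cv2.boxPoints(cv2.minAreaRect(c));w=np.array([at_z(f,q,.066,True)[:2] for q in b]);print("blue",b.mean(0),w,w.mean(0))
        for i in range(2): d=w[i+1]-w[i];print(np.linalg.norm(d),np.degrees(np.arctan2(d[1],d[0])))
cv2.imwrite("pics/w1.png",cv2.resize(im,(800,600),interpolation=3)[:,:,::-1])
plan((.553,-.297,.36),8.5)
```

```text
[297.3186   0.     254.8273] [[ 0.9919  0.1161  0.0523  0.5442]
 [ 0.1267 -0.9394 -0.3187 -0.2287]
 [ 0.0122  0.3227 -0.9464  0.3284]
 [ 0.      0.      0.      1.    ]]
bracket 0.57 [209.  382.4] [ 0.7281 -0.3444  0.    ]
bracket_handle 0.64 [170.7 251.2] [ 0.5534 -0.3017  0.055 ]
blue [384.9596 254.1679] [[ 0.6929 -0.3869]
 [ 0.7142 -0.3503]
 [ 0.7309 -0.3606]
 [ 0.7093 -0.3985]] [ 0.7118 -0.3741]
0.04235842892791832 59.76446629300465
0.019570974712678758 -31.626290551153815
blue [249.6023 173.8757] [[ 0.5389 -0.2774]
 [ 0.557  -0.2746]
 [ 0.5657 -0.3278]
 [ 0.5465 -0.3308]] [ 0.552  -0.3026]
0.018304130465848657 8.806058693828513
0.053868727868077386 -80.77008613763402
pos [ 0.5539 -0.3109  0.3585] ang 7.41 tilt [ 0.013   0.004  -0.9999] F [-0.6 -0.4  1. ] T [0.01 0.06 0.03] grip 0.997 t 3.025
[13.9, 0.9, -1.5] -0.019
```

View pics/w1.png

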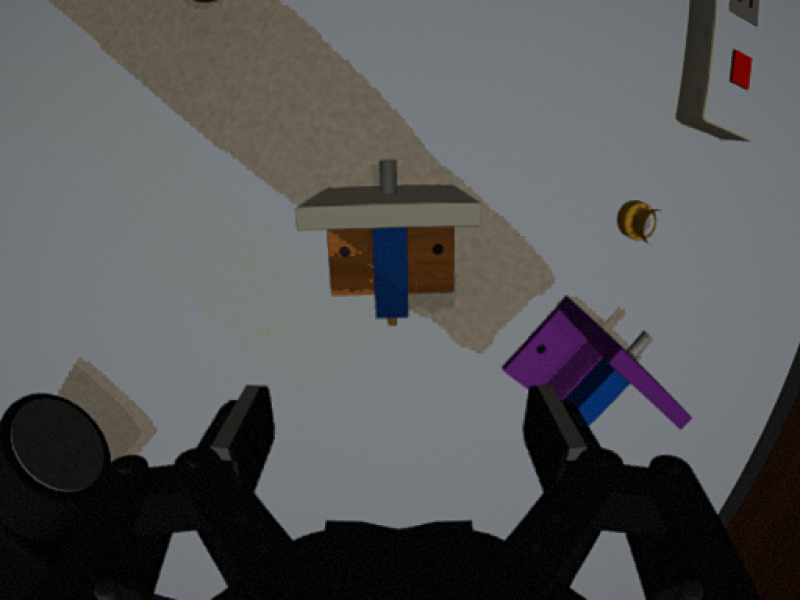

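The wrist view shows our bracket upright at (390,250) with its handle free, and the purple one to the right. Handle axis is at x≈0.552, yaw ≈ 99°. Descending.

```bash
python3 -c "
from h import *
plan((.5485,-.300,.211),9,step=32)"
```

```text
pos [ 0.55392404 -0.31088383  0.35845607] ang 7.41 tilt [ 0.013   0.004  -0.9999] F [-0.6 -0.4  1. ] T [0.01 0.06 0.03] grip 0.997 t 3.025
[2.2, -1.2, 29.5] -0.006
[2.2, -1.2, 29.5] -0.006
[2.2, -1.2, 29.5] -0.006
[2.3, -1.2, 29.5] -0.006
[2.3, -1.1, 29.5] -0.006
```

>>> play_rows(
  increments=[
    [[1,11,-6,10,-0.028],[1,0,0,20,0],[1,0,0,20,0],[1,0,0,20,0],[1,0,0,20,0]],
  ],
)

```text
time: 3.65
eef_pos: [0.5478, -0.2939, 0.2761]
orientation: [0.011, 0.646, 0.763, 0.007]
wrist_force: [-0.8, 0.0, 0.1]
grip_width: 0.997
```

```bash
python3 -c "
from h import *
plan((.5485,-.300,.211),9,step=20)"
```

```text
pos [ 0.54779071 -0.2939418   0.27606947] ang 9.56 tilt [ 0.0256 -0.0039 -0.9997] F [-0.8  0.   0.1] T [ 0.   -0.03 -0.01] grip 0.997 t 3.65
[-1.4, -0.5, 16.3] 0.002
[-1.4, -0.5, 16.3] 0.002
[-1.4, -0.5, 16.3] 0.002
[-1.4, -0.5, 16.3] 0.002
```

>>> play_rows(
  increments=[
    [[1,-3,0,8,0],[1,-2,0,8,0],[1,-1,0,8,0],[1,0,0,8,0],[1,0,0,8,0]],
  ],
)

```text
time: 4.28
eef_pos: [0.55, -0.2984, 0.2374]
orientation: [0.013, 0.645, 0.764, 0.007]
wrist_force: [-0.6, 0.7, -1.0]
grip_width: 0.998
```

```bash
python3 -c "
from h import *
plan((.5475,-.2995,.211),9,step=20);print(telemetry.read_state()['qpos'])"
```

```text
pos [ 0.55001978 -0.29842605  0.23742327] ang 9.72 tilt [ 0.0292 -0.0063 -0.9996] F [-0.6  0.7 -1. ] T [0.02 0.01 0.04] grip 0.998 t 4.275
[-0.2, -1.7, 13.2] 0.006
[-0.2, -1.7, 13.2] 0.006
[-0.60686414  0.31577777  0.07080744  1.29821269  0.01151509  0.79458616]
```

>>> play_rows(
  increments=[
    [[1,0,0,-30,0],[1,0,0,-30,0],[1,0,0,0,0]],
  ],
)

```text
time: 4.65
eef_pos: [0.5478, -0.298, 0.2953]
orientation: [0.011, 0.645, 0.764, 0.007]
wrist_force: [-0.2, -0.0, -0.2]
grip_width: 1.0
```

```bash
python3 -c "
from h import *
plan((.5475,-.2995,.211),9,step=20);print(telemetry.read_state()['qpos'])"
```

```text
pos [ 0.54780642 -0.29795837  0.29530855] ang 9.7 tilt [ 0.0254 -0.0036 -0.9997] F [-0.2 -0.  -0.2] T [0.01 0.05 0.02] grip 1.0 t 4.65
[-0.2, -0.5, 16.9] 0.002
[-0.2, -0.5, 16.9] 0.002
[-0.2, -0.5, 16.9] 0.002
[-0.2, -0.5, 16.9] 0.002
[-0.2, -0.5, 16.9] 0.002
[-0.60829823  0.29143122  0.15689028  1.41333587  0.01159152  0.79346637]
```

>>> play_rows(
  increments=[
    [[1,0,0,0,0],[1,0,0,0,0],[1,0,0,0,0],[1,0,0,0,0],[1,0,0,0,0]],
  ],
)

```text
time: 5.28
eef_pos: [0.5468, -0.2973, 0.2896]
orientation: [0.007, 0.645, 0.764, 0.006]
wrist_force: [0.3, 0.8, -0.6]
grip_width: 1.002
```

```bash
python3 -c "
from h import *
plan((.5475,-.2995,.211),9,step=20)"
```

```text
pos [ 0.54684114 -0.29729474  0.28959974] ang 9.69 tilt [ 1.900e-02  9.000e-04 -9.998e-01] F [ 0.3  0.8 -0.6] T [ 0.03 -0.03  0.01] grip 1.002 t 5.275
[-0.5, -0.3, 19.6] 0.003
[-0.5, -0.3, 19.6] 0.003
[-0.5, -0.3, 19.6] 0.003
[-0.5, -0.3, 19.6] 0.003
```

>>> play_rows(
  increments=[
    [[1,0,0,-60,0],[1,0,0,-60,0],[1,0,0,60,0],[1,0,0,60,0],[1,0,0,0,0]],
  ],
)

```text
time: 5.9
eef_pos: [0.5464, -0.297, 0.2906]
orientation: [0.007, 0.645, 0.764, 0.006]
wrist_force: [-0.5, -0.1, 0.0]
grip_width: 1.0
```

```bash
python3 -c "
from h import *
plan((.5475,-.2995,.211),9,step=20)"
```

```text
pos [ 0.54639035 -0.29699984  0.29058311] ang 9.69 tilt [ 0.0189  0.001  -0.9998] F [-0.5 -0.1  0. ] T [-0.04  0.02 -0.02] grip 1.0 t 5.9
[-0.6, -0.2, 19.9] 0.003
[-0.6, -0.2, 19.9] 0.003
[-0.6, -0.2, 19.9] 0.003
[-0.6, -0.2, 19.9] 0.003
```

>>> play_rows(
  increments=[
    [[1,0,0,-1,0],[1,0,0,-1,0],[1,0,0,-1,0],[1,0,0,-1,0],[1,0,0,-1,0]],
  ],
)

```text
time: 6.52
eef_pos: [0.5485, -0.2986, 0.3059]
orientation: [0.014, 0.645, 0.764, 0.007]
wrist_force: [-0.1, -1.4, 1.0]
grip_width: 0.998
```

>>> play_rows(
  increments=[
    [[1,0,0,-1,0],[1,0,0,-1,0],[1,0,0,-1,0],[1,0,0,-1,0],[1,0,0,-1,0]],
  ],
)

```text
time: 7.15
eef_pos: [0.5483, -0.2986, 0.3111]
orientation: [0.014, 0.645, 0.764, 0.007]
wrist_force: [-0.1, 0.4, 0.8]
grip_width: 0.998
```

>>> play_rows(
  increments=[
    [[1,0,0,-1,0],[1,0,0,-1,0],[1,0,0,-1,0],[1,0,0,-1,0],[1,0,0,-1,0]],
  ],
)

```text
time: 7.78
eef_pos: [0.5481, -0.2985, 0.3164]
orientation: [0.014, 0.645, 0.764, 0.007]
wrist_force: [-0.2, -0.2, -0.2]
grip_width: 0.997
```

>>> play_rows(
  increments=[
    [[1,0,0,17,0],[1,0,0,17,0],[1,0,0,17,0]],
  ],
)

```text
time: 8.15
eef_pos: [0.5501, -0.2991, 0.2633]
orientation: [0.015, 0.645, 0.764, 0.007]
wrist_force: [-0.5, -0.3, -0.1]
grip_width: 1.001
```

```bash
python3 -c "
from h import *
plan((.551,-.2995,.211),9,step=20)"
```

```text
pos [ 0.55009046 -0.2990873   0.26326719] ang 9.7 tilt [ 0.0321 -0.0082 -0.9995] F [-0.5 -0.3 -0.1] T [-0.03  0.05 -0.07] grip 1.001 t 8.15
[0.0, -0.3, 17.4] 0.004
[0.0, -0.3, 17.4] 0.004
[0.0, -0.3, 17.4] 0.004
```

>>> play_rows(
  increments=[
    [[1,0,0,-50,0],[1,0,0,-50,0],[1,0,0,0,0],[1,0,0,0,0],[1,0,0,0,0]],
  ],
)

```text
time: 8.78
eef_pos: [0.5439, -0.2961, 0.3476]
orientation: [0.001, 0.645, 0.764, 0.006]
wrist_force: [-0.6, -0.8, -0.1]
grip_width: 1.002
```

```bash
python3 -c "
from h import *
plan((.551,-.2995,.211),9,step=20)"
```

```text
pos [ 0.54389114 -0.2961494   0.34761245] ang 9.68 tilt [ 0.0089  0.0081 -0.9999] F [-0.6 -0.8 -0.1] T [0.01 0.01 0.06] grip 1.002 t 8.775
[-0.8, 0.7, 19.5] 0.002
[-0.8, 0.7, 19.5] 0.002
[-0.8, 0.7, 19.5] 0.002
[-0.8, 0.7, 19.5] 0.002
[-0.8, 0.7, 19.5] 0.002
[-0.8, 0.7, 19.5] 0.002
[-0.8, 0.7, 19.5] 0.002
```

>>> play_rows(
  increments=[
    [[1,0,0,10,0],[1,0,0,20,0],[1,0,0,25,0],[1,0,0,25,0],[1,0,0,20,0]],
  ],
)

```text
time: 9.4
eef_pos: [0.5434, -0.2943, 0.238]
orientation: [-0.002, 0.645, 0.764, 0.006]
wrist_force: [-0.1, 0.0, -0.2]
grip_width: 0.999
```

```bash
python3 -c "
from h import *
plan((.551,-.2995,.211),9,step=20)"
```

```text
pos [ 0.5434447  -0.29434665  0.23797551] ang 9.68 tilt [ 0.0035  0.0118 -0.9999] F [-0.1  0.  -0.2] T [ 0.01 -0.03  0.02] grip 0.999 t 9.4
[-3.3, 3.2, 13.5] 0.006
[-3.3, 3.2, 13.5] 0.006
```

>>> play_rows(
  increments=[
    [[1,-2,2,11,0.006],[1,-2,2,7,0.006],[1,-2,2,3,0],[1,-1,1,2,0],[1,0,0,1,0]],
  ],
)

```text
time: 10.02
eef_pos: [0.5512, -0.2996, 0.2095]
orientation: [-0.005, 0.65, 0.76, 0.005]
wrist_force: [0.5, 0.1, 0.9]
grip_width: 0.998
```

```bash
python3 -c "
from h import *
plan((.5505,-.301,.211),9,step=20)"
```

```text
pos [ 0.55122303 -0.29961097  0.20951005] ang 8.94 tilt [-3.000e-04  1.450e-02 -9.999e-01] F [0.5 0.1 0.9] T [-0.04 -0.02 -0.02] grip 0.998 t 10.025
[-1.2, -0.9, -1.5] -0.001
```

>>> play_rows(
  increments=[
    [[1,-1,-1,-1,0],[0.6,0,0,0,0],[0.3,0,0,0,0],[0,0,0,0,0],[0,0,0,0,0]],
  ],
)

```text
time: 10.65
eef_pos: [0.551, -0.3012, 0.2127]
orientation: [-0.003, 0.65, 0.76, 0.006]
wrist_force: [1.1, -0.1, -0.8]
grip_width: 0.222
```

>>> play_rows(
  increments=[
    [[0,0,0,0,0],[0,0,0,0,0],[0,0,0,0,0]],
  ],
)

```text
time: 11.02
eef_pos: [0.5511, -0.3012, 0.2126]
orientation: [-0.003, 0.65, 0.76, 0.006]
wrist_force: [0.3, -0.3, -0.2]
grip_width: 0.22
```

```bash
python3 -c "
from h import *
plan((.5505,-.301,.211),9,step=20)"
```

```text
pos [ 0.5510966  -0.30120116  0.21263329] ang 8.95 tilt [ 0.0029  0.0122 -0.9999] F [ 0.3 -0.3 -0.2] T [-0.03 -0.01  0.03] grip 0.22 t 11.025
[0.3, -0.6, 1.6] -0.001
```

>>> play_rows(
  increments=[
    [[0,0,0,-6,0],[0,0,0,-15,0],[0,0,0,-22,0],[0,0,0,-20,0],[0,0,0,-12,0]],
  ],
)

```text
time: 11.65
eef_pos: [0.5489, -0.301, 0.2858]
orientation: [-0.009, 0.65, 0.76, 0.005]
wrist_force: [-0.4, 0.2, -4.5]
grip_width: 0.217
```

```bash
python3 -c "
from h import *
plan((.625,-.016,.30),13.85,step=31)"
```

```text
pos [ 0.54887861 -0.30101358  0.28577187] ang 8.95 tilt [-0.0077  0.0187 -0.9998] F [-0.4  0.2 -4.5] T [-0.13 -0.06  0.02] grip 0.217 t 11.65
[27.0, 11.9, -0.9] -0.009
[26.9, 12.2, -0.9] -0.009
[26.8, 12.4, -0.9] -0.009
[26.7, 12.6, -0.9] -0.009
[26.6, 12.9, -0.9] -0.009
[26.5, 13.1, -0.9] -0.009
[26.3, 13.3, -0.9] -0.009
[26.2, 13.5, -0.9] -0.009
[26.1, 13.8, -0.9] -0.009
[26.0, 14.0, -0.9] -0.009
```

>>> play_rows(
  increments=[
    [[0,15,7,-3,-0.009],[0,27,12,-2,-0.009],[0,34,15,-1,-0.009],[0,36,17,-1,-0.01],[0,36,17,-1,-0.01]],
  ],
)

```text
time: 12.28
eef_pos: [0.5901, -0.1379, 0.2953]
orientation: [-0.011, 0.632, 0.775, 0.005]
wrist_force: [1.0, -0.8, -5.0]
grip_width: 0.216
```

>>> play_rows(
  increments=[
    [[0,36,17,-1,-0.01],[0,34,17,-1,-0.01],[0,25,13,-1,-0.009],[0,12,7,0,-0.009],[0,5,3,0,0]],
  ],
)

```text
time: 12.9
eef_pos: [0.6206, -0.0041, 0.2967]
orientation: [-0.015, 0.613, 0.79, 0.004]
wrist_force: [0.0, -0.3, -4.1]
grip_width: 0.221
```

Run:
```python
from h import *
np.set_printoptions(precision=4,suppress=True)
for c in ["wrist","top"]:
    f=imaging.grab_frame(c)
    for t,z in [("mouth",.073),("rig",0),("scale",.07),("bracket_handle",.14)]:
        for d in finder.tip_of(c,t)[:2]:
            p=d["position"];print(c,t,round(d["confidence"],2),np.array(p),at_z(f,(p[1],p[0]),z,c=="wrist"))
    if c=="wrist": W=f["color"]
    else: T=f["color"]
cv2.imwrite("pics/w2.png",np.hstack([cv2.resize(W,(560,420)),cv2.resize(T[130:250,60:128+60],(240,225))] if 0 else [cv2.resize(W,(800,600),interpolation=3)])[:,:,::-1])
plan((.625,-.016,.30),13.85,step=31)
```

```text
wrist rig 0.97 [ 69.3 263.2] [0.5967 0.1064 0.    ]
wrist bracket_handle 0.74 [264.6 257.4] [0.6191 0.0004 0.14  ]
top mouth 0.7 [280.8 269.5] [ 0.394  -0.1002  0.073 ]
top scale 0.75 [174.  120.1] [0.6222 0.234  0.07  ]
top bracket_handle 0.97 [146.5 390.2] [ 0.6792 -0.351   0.14  ]
top bracket_handle 0.29 [280.4 270.4] [ 0.3958 -0.0977  0.14  ]
pos [ 0.6208 -0.006   0.2974] ang 14.19 tilt [-0.0169  0.026  -0.9995] F [ 0.5  1.7 -5.2] T [-0.15 -0.05 -0.01] grip 0.226 t 13.4
[-10.6, 1.6, -2.9] 0.006
```

View pics/w2.png

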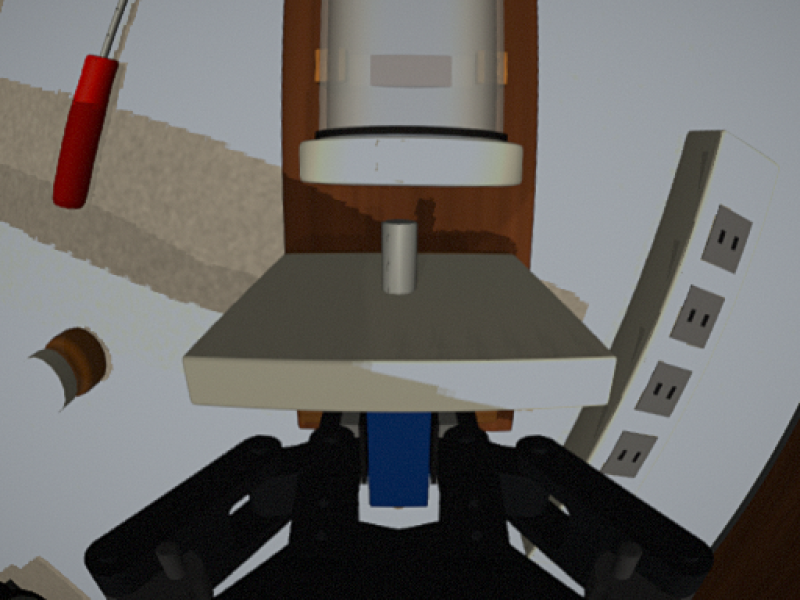

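The bracket is held above the bare board with the electrode at (400,255). The ring is centred at about column 411 and the board at about 410. I'll turn these pixels into lateral offsets.

Run:
```python
from h import *
np.set_printoptions(precision=4,suppress=True)
f=imaging.grab_frame("wrist");im=f["color"]
u=np.array([-.2391,.971]);n=np.array([-u[1],u[0]]);O=np.array([.5947,.11])
def loc(p,z,nm):
    w=at_z(f,(p[0]*.64,p[1]*.64),z,True)[:2]-O;print(nm,"rig x,y mm",w@u*1e3,w@n*1e3)
loc((300,160),.073,"ringL");loc((522,160),.073,"ringR");loc((411,138),.119,"ringtop")
loc((285,235),.018,"bL");loc((535,235),.018,"bR");loc((284,60),.018,"bL2");loc((538,60),.018,"bR2")
loc((400,222),.140,"tip");loc((400,292),.140,"elbase");loc((187,358),.187,"plTopL");loc((614,358),.187,"plTopR")
loc((288,254),.085,"plBotL");loc((515,254),.085,"plBotR")
loc((399,506),.151,"handle back")
for d in finder.spot_in("wrist","mouth")[:2]: print(d)
```

```text
ringL rig x,y mm -34.96209271243484 46.79803601968329
ringR rig x,y mm -33.91925044407557 -47.90497575807621
ringtop rig x,y mm -28.06919386622603 0.446628330947828
bL rig x,y mm -76.90212301908231 68.92809729776923
bR rig x,y mm -75.55447460767184 -71.75353571597579
bL2 rig x,y mm 21.553366116460086 67.9430856181696
bR2 rig x,y mm 23.34165332536202 -70.42929508887173
tip rig x,y mm -52.645009546759006 3.6773634983796
elbase rig x,y mm -73.27978001102365 3.545587339565823
plTopL rig x,y mm -74.24266548069933 48.78252965319973
plTopR rig x,y mm -73.3393539370033 -42.25084976788822
plBotL rig x,y mm -73.61196670757543 50.50689430763365
plBotR rig x,y mm -72.84549416734451 -43.80155194086257
handle back rig x,y mm -145.83101559855123 3.2889182110824504
{'rect': [262.7, 58.0, 140.2, 115.9], 'confidence': 0.58}
```

>>> play_rows(
  increments=[
    [[0,-8,6,15,0],[0,0,0,22,0],[0,0,0,22,0],[0,0,0,0,0],[0,0,0,0,0]],
  ],
)

```text
time: 14.12
eef_pos: [0.6291, -0.0124, 0.2336]
orientation: [-0.014, 0.615, 0.789, 0.005]
wrist_force: [0.6, 0.0, -4.0]
grip_width: 0.223
```

Run:
```python
from h import *
np.set_printoptions(precision=4,suppress=True)
plan((.6269,-.0128,.233),14.19)
f=imaging.grab_frame("wrist");cv2.imwrite("pics/w3.png",cv2.resize(f["color"],(800,600),interpolation=3)[:,:,::-1])
```

```text
pos [ 0.6291 -0.0124  0.2336] ang 14.15 tilt [-0.0169  0.0249 -0.9995] F [ 0.6  0.  -4. ] T [-0.11 -0.11  0.04] grip 0.223 t 14.125
[0.2, -2.2, 0.6] -0.001
```

View pics/w3.png

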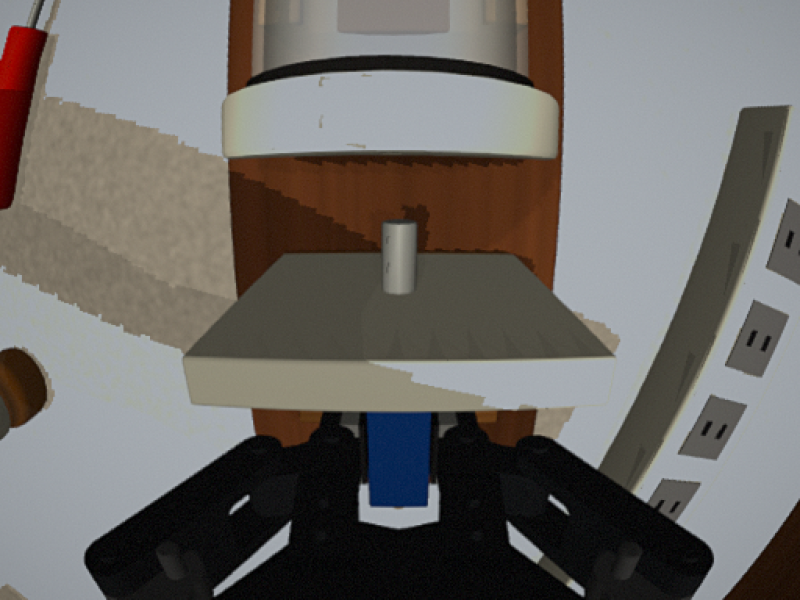

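Run:
```python
from h import *
np.set_printoptions(precision=4,suppress=True)
f=imaging.grab_frame("wrist");im=f["color"]
u=np.array([-.2391,.971]);n=np.array([-u[1],u[0]]);O=np.array([.5947,.11])
def loc(p,z,nm):
    w=at_z(f,(p[0]*.64,p[1]*.64),z,True)[:2]-O;print(nm,"rig x,y mm",w@u*1e3,w@n*1e3)
loc((222,130),.073,"ringL");loc((558,130),.073,"ringR");
loc((232,200),.018,"bL");loc((560,200),.018,"bR");
loc((400,222),.076,"tip");loc((400,292),.076,"elbase");loc((187,355),.123,"plTopL");loc((614,355),.123,"plTopR")
loc((288,254),.021,"plBotL");loc((515,254),.021,"plBotR")
```

```text
ringL rig x,y mm -32.67776950104577 50.23039226120581
ringR rig x,y mm -32.74289863730664 -48.41991155353416
bL rig x,y mm -58.794819477756754 68.91838556223192
bR rig x,y mm -58.11331163131508 -69.157834712883
tip rig x,y mm -60.944846296451544 -2.5953535150443
elbase rig x,y mm -81.56079115577988 -2.710967137127625
plTopL rig x,y mm -81.7319156263453 42.30384328369612
plTopR rig x,y mm -80.8697547243632 -48.31683183966959
plBotL rig x,y mm -81.92580249274091 44.27700802779314
plBotR rig x,y mm -81.2145668379225 -49.963174166331974
```

>>> play_rows(
  increments=[
    [[0,0,0,1,0],[0,0,0,1,0],[0,0,0,2,0],[0,0,0,2,0],[0,0,0,2,0]],
  ],
)

```text
time: 14.85
eef_pos: [0.6298, -0.0121, 0.2309]
orientation: [-0.012, 0.615, 0.789, 0.006]
wrist_force: [-5.6, 1.2, 6.8]
grip_width: 0.221
```

```bash
python3 -c "
from h import *
plan((.6269,-.0128,.2306),14.19)"
```

```text
pos [ 0.6297811  -0.0120818   0.23092941] ang 14.16 tilt [-0.011   0.0241 -0.9996] F [-5.6  1.2  6.8] T [-0.12  0.86 -0.04] grip 0.221 t 14.85
[-0.0, -3.0, 0.3] -0.0
```

>>> play_rows(
  increments=[
    [[0,0,-1,-2,0],[0,0,-2,0,0],[0,0,0,1,0],[0,0,0,2,0],[0,0,0,2,0]],
  ],
)

```text
time: 15.48
eef_pos: [0.6265, -0.0127, 0.2309]
orientation: [-0.011, 0.614, 0.789, 0.006]
wrist_force: [-4.7, -0.3, 5.5]
grip_width: 0.22
```

>>> play_rows(
  increments=[
    [[0,0,0,2,0],[0,0,0,2,0],[0,0,0,2,0]],
  ],
)

```text
time: 15.85
eef_pos: [0.6261, -0.0124, 0.2308]
orientation: [-0.01, 0.615, 0.789, 0.007]
wrist_force: [-5.7, 0.2, 6.8]
grip_width: 0.223
```

Run:
```python
from h import *
np.set_printoptions(precision=4,suppress=True)
plan((.6269,-.0128,.2306),14.19)
f=imaging.grab_frame("wrist")
W=cv2.resize(f["color"],(800,600),interpolation=3)
g=imaging.grab_frame("scene")["color"][150:320,190:460]
cv2.imwrite("pics/w4.png",np.vstack([W[:250],cv2.resize(cv2.resize(g,(556,350),interpolation=3),(800,350)) if 0 else cv2.copyMakeBorder(cv2.resize(g,(556,350),interpolation=3),0,0,0,244,0)])[:,:,::-1])
```

```text
pos [ 0.6261 -0.0124  0.2308] ang 14.16 tilt [-0.0072  0.0227 -0.9997] F [-5.7  0.2  6.8] T [-0.12  0.79 -0.02] grip 0.223 t 15.85
[-0.6, 0.7, 0.2] -0.001
```

View pics/w4.png

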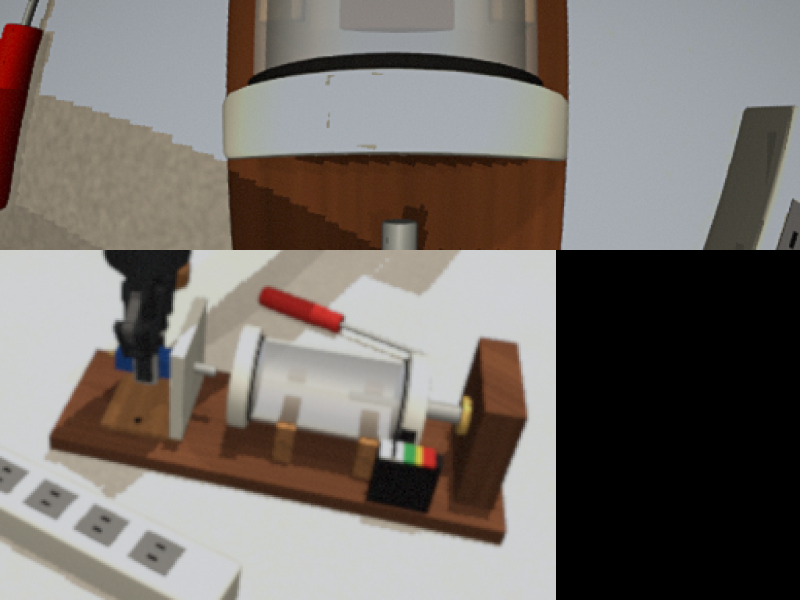

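Standing on the board with about 11 N of added down force, and the electrode (399) is about 1 mm off the ring centre (396). The pointer is in the white, near zero. Now sliding forward.

>>> play_rows(
  increments=[
    [[0,4,0,1.5,0],[0,6,0,1.5,0],[0,6,0,1.5,0],[0,6,0,1.5,0],[0,4,0,1.5,0]],
  ],
)

```text
time: 16.58
eef_pos: [0.6235, 0.0099, 0.2309]
orientation: [0.001, 0.615, 0.788, 0.006]
wrist_force: [0.4, -5.1, 6.3]
grip_width: 0.218
```

```bash
python3 -c "
from h import *
u=np.array([-.2391,.971])
plan((.6261-.0415*.2391,-.0124+.0415*.971,.2306),14.16,step=8)"
```

```text
pos [0.62346891 0.00986209 0.23087064] ang 14.03 tilt [ 0.0091  0.0086 -0.9999] F [ 0.4 -5.1  6.3] T [-1.29  0.51  0.21] grip 0.218 t 16.575
[6.4, -0.9, 0.1] -0.001
[6.4, -0.9, 0.1] -0.001
[6.4, -0.9, 0.1] -0.001
```

Run:
```python
from h import *
f=imaging.grab_frame("wrist");cv2.imwrite("pics/w5.png",cv2.resize(f["color"],(800,600),interpolation=3)[:450,:,::-1])
```

```text
(no output)
```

View pics/w5.png

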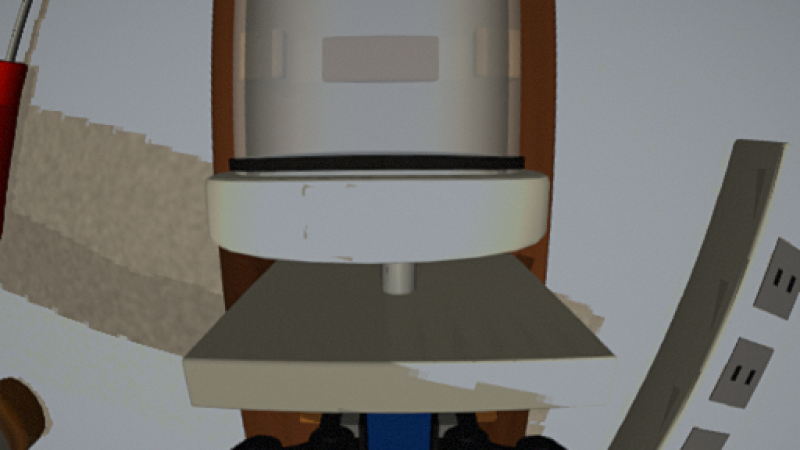

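>>> play_rows(
  increments=[
    [[0,-1,-1,-2,0],[0,0,-2,-1,0],[0,0,-2,0,0],[0,0,0,0,0]],
  ],
)

```text
time: 17.12
eef_pos: [0.618, 0.0106, 0.2308]
orientation: [-0.002, 0.614, 0.789, 0.008]
wrist_force: [0.2, -1.4, -0.4]
grip_width: 0.219
```

```bash
python3 -c "
from h import *
plan((.6261-.0415*.2391,-.0124+.0415*.971,.2306),14.16,step=8)"
```

```text
pos [0.61803208 0.01058353 0.2308497 ] ang 14.18 tilt [ 0.0067  0.0157 -0.9999] F [ 0.2 -1.4 -0.4] T [-0.44  0.1   0.01] grip 0.219 t 17.125
[5.7, 0.8, 0.2] 0.0
[5.7, 0.8, 0.2] 0.0
[5.7, 0.8, 0.2] 0.0
```

```bash
cat > edges.py <<'E'
from h import *
f=imaging.grab_frame("wrist");im=f["color"].astype(int)
for r in (8,12):   # board edges, tube bars
    s=im[r,:,0]-im[r,:,2];i=np.where(s>25)[0];print("board row",r,i.min()/.64,i.max()/.64)
for r in range(90,190,10):
    sat=im[r].max(1)-im[r].min(1);g=np.abs(np.diff(im[r].sum(1)));i=np.where(g>90)[0]
    print(r,[round(k/.64) for k in i if 180<k/.64<640])
E
python3 edges.py
```

```text
board row 8 226.5625 565.625
board row 12 226.5625 565.625
90 [223, 564, 566]
100 [223, 225, 564, 566]
110 [223, 225, 564]
120 [225, 562, 564]
130 [331]
140 []
150 [564]
160 [230, 231, 233, 331]
170 [230, 231, 556, 558]
180 [231, 233, 555, 556]
```

>>> play_rows(
  increments=[
    [[0,4,-1,0,0],[0,5,-1,0.3,0],[0,4,0,0.3,0],[0,2,0,0.3,0],[0,1,0,0.3,0]],
  ],
)

```text
time: 17.8
eef_pos: [0.6119, 0.0253, 0.2309]
orientation: [-0.001, 0.615, 0.789, 0.007]
wrist_force: [0.4, -3.3, 0.2]
grip_width: 0.22
```

```bash
python3 edges.py; python3 -c "
from h import *
plan((.6261-.0415*.2391,-.0124+.0415*.971,.2306),14.16,step=8)
g=imaging.grab_frame('scene')['color'][215:280,350:430]
cv2.imwrite('pics/s5.png',cv2.resize(g,(640,520),interpolation=2)[:,:,::-1])"
```

```text
board row 8 231.25 570.3125
board row 12 231.25 570.3125
90 [228, 230, 570, 572]
100 [228, 230, 262, 570]
110 [228, 230, 262, 569, 570]
120 [230, 231, 569]
130 [231, 264, 567]
140 [231, 233, 264, 566, 567]
150 [233, 234, 261, 536, 547, 564, 566]
160 [234, 238, 569]
170 [236, 238]
180 [238, 245, 567]
pos [0.61193736 0.02542466 0.23092777] ang 14.15 tilt [ 0.0076  0.0118 -0.9999] F [ 0.5 -2.9  1.2] T [-0.68  0.1   0.14] grip 0.223 t 17.85
[1.4, 4.7, 0.4] -0.0
```

View pics/s5.png

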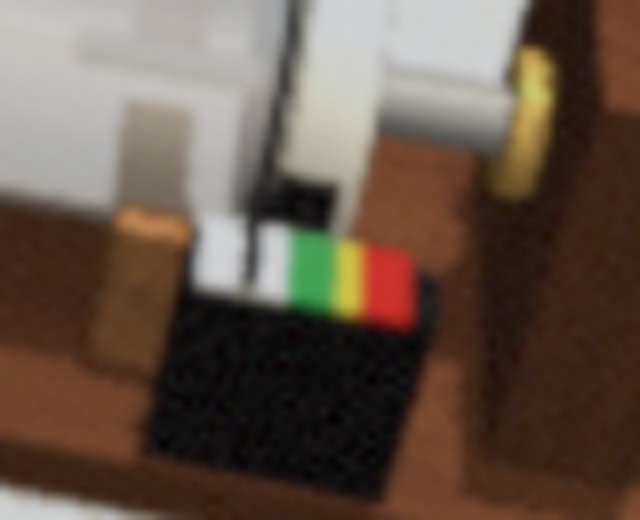

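Pointer at crop column 252, about 0 mm (green is 290–335, about 4.5 px/mm). The bracket is centred, with the board centre at 401 and the electrode at 399.5. Pushing on.

>>> play_rows(
  increments=[
    [[0,3,0,0.3,0],[0,3,0,0.3,0],[0,3,0,0.3,0],[0,2,0,0.3,0]],
  ],
)

```text
time: 18.4
eef_pos: [0.61, 0.0327, 0.2311]
orientation: [0.004, 0.616, 0.787, 0.004]
wrist_force: [1.1, -7.7, 2.7]
grip_width: 0.221
```

```bash
cat > ptr.py <<'E'
from h import *
import sys
plan((.6261-.0415*.2391,-.0124+.0415*.971,.2306),14.16,step=80)
s=telemetry.read_state();M=s["eef_pos"][:2]
from scipy.spatial.transform import Rotation as R
q=s["orientation"];t=R.from_quat([q[1],q[2],q[3],q[0]]).as_matrix()[:,2]
h=M+.155*t[:2]-[.5947,.11];u=np.array([-.2391,.971]);print("face rig x",round((h@u+.043)*1e3,1),"lat",round(h@[-u[1],u[0]]*1e3,1))
g=cv2.resize(imaging.grab_frame('scene')['color'][215:280,350:430],(640,520),interpolation=2)
if len(sys.argv)>1: cv2.imwrite('pics/%s.png'%sys.argv[1],g[:,:,::-1])
for r in (240,255,270): print(r,"dark cols",[int(c) for c in range(200,430,4) if g[r,c].max()<115])
E
python3 ptr.py; python3 edges.py|head -2
```

```text
pos [0.61003657 0.03274627 0.23111782] ang 13.91 tilt [ 0.0101  0.0012 -0.9999] F [ 1.1 -7.7  2.7] T [-1.42  0.09  0.13] grip 0.221 t 18.4
[-6.2, 4.8, 0.6] -0.004
face rig x -35.9 lat 2.0
240 dark cols [276, 280, 284, 288]
255 dark cols [276, 280, 284, 288, 424, 428]
270 dark cols [276, 280, 284, 288, 416, 420, 424, 428]
board row 8 229.6875 570.3125
board row 12 229.6875 570.3125
```

>>> play_rows(
  increments=[
    [[0,3,0,0.5,0],[0,3,0,0.5,0],[0,2,0,0.5,0]],
  ],
)

```text
time: 18.88
eef_pos: [0.609, 0.0363, 0.2315]
orientation: [0.008, 0.618, 0.786, -0.0]
wrist_force: [0.6, -7.5, 2.8]
grip_width: 0.23
```

```bash
python3 ptr.py
```

```text
pos [0.60899951 0.03632908 0.23147475] ang 13.65 tilt [ 0.0132 -0.0104 -0.9999] F [ 0.6 -7.5  2.8] T [-1.29  0.11  0.09] grip 0.23 t 18.875
[-9.9, 5.0, 1.1] -0.009
face rig x -34.0 lat 2.1
240 dark cols [288, 292, 296, 300]
255 dark cols [288, 292, 296, 424, 428]
270 dark cols [284, 288, 292, 296, 416, 420, 424, 428]
```

>>> play_rows(
  increments=[
    [[0,3,0,0.6,-0.003],[0,3,0,0.6,-0.003],[0,3,0,0.6,0]],
  ],
)

```text
time: 19.3
eef_pos: [0.6081, 0.0399, 0.232]
orientation: [0.015, 0.618, 0.786, -0.004]
wrist_force: [0.1, -9.4, 3.0]
grip_width: 0.225
```

```bash
python3 ptr.py
```

```text
pos [0.6080751  0.03992824 0.23202415] ang 13.68 tilt [ 0.0174 -0.025  -0.9995] F [ 0.1 -9.4  3. ] T [-1.59  0.14  0.14] grip 0.225 t 19.3
[-13.6, 5.0, 1.9] -0.008
face rig x -32.6 lat 2.1
240 dark cols [296, 300, 304, 308, 312, 352, 356, 360, 364, 368, 372, 376]
255 dark cols [296, 300, 304, 308]
270 dark cols [296, 300, 304, 308, 416, 420, 424, 428]
```

Run:
```python
from h import *
W=cv2.resize(imaging.grab_frame("wrist")["color"],(800,600),interpolation=3)[120:440]
g=imaging.grab_frame("scene")["color"][165:275,200:430]
g=cv2.resize(g,(585,280),interpolation=2)
cv2.imwrite("pics/c6.png",np.vstack([W,cv2.copyMakeBorder(g,0,0,0,215,0)])[:,:,::-1])
```

```text
(no output)
```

View pics/c6.png

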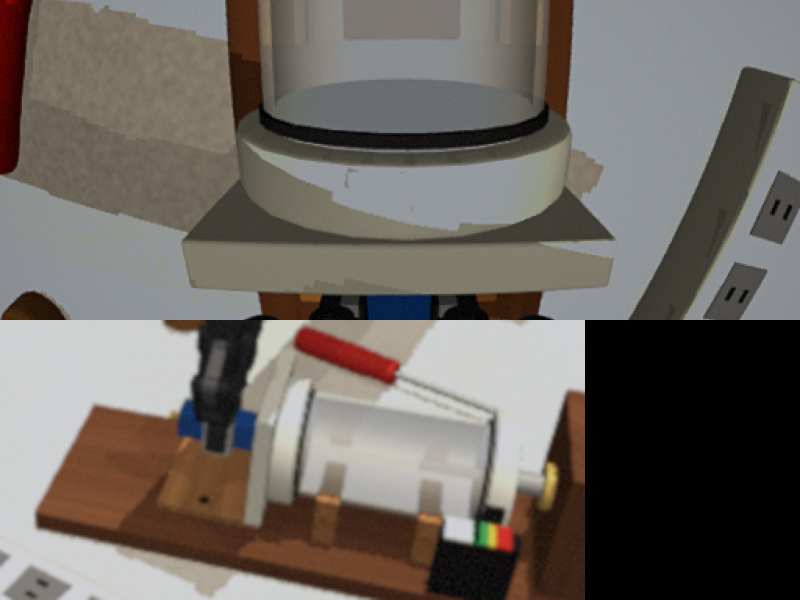

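The ring is centred at 404 and the plate at 399.5, so they are about 1 mm apart and pressed together, with the pointer in the green. The tool has pitched by about 0.037 rad since the grasp, so I'll check whether the bracket tilted with it.

Run:
```python
from h import *
from scipy.spatial.transform import Rotation as R
f=imaging.grab_frame("wrist");now=cv2.resize(f["color"],(800,600),interpolation=3)[:,:,::-1]
G=lambda a:cv2.cvtColor(np.ascontiguousarray(a),cv2.COLOR_BGR2GRAY).astype(np.float32)
n=G(now)
for nm in ("w2","w3","w5"):
    o=G(cv2.imread(f"pics/{nm}.png"))
    for lab,(c0,c1,r0,r1) in {"plate rear edge":(215,300,385,425),"plate L corner":(180,215,340,420),"plate R corner":(590,625,340,420),"handle back":(365,435,485,525)}.items():
        if r1>o.shape[0]: continue
        a=o[r0:r1,c0:c1];m=cv2.matchTemplate(n[r0-14:r1+14,c0-14:c1+14],a,cv2.TM_CCOEFF_NORMED);_,v,_,l=cv2.minMaxLoc(m);print(nm,lab,"d col,row",l[0]-14,l[1]-14,round(v,2))
# predicted shift for bracket turning phi about the jaw axis
s=telemetry.read_state();q=s["orientation"];M=R.from_quat([q[1],q[2],q[3],q[0]]).as_matrix();g=s["eef_pos"]+.155*M[:,2]
for phi in (.037,-.037):
    Rm=R.from_rotvec(M[:,1]*phi).as_matrix()
    for lab,p in {"plate top front":(.043,.046,-.047),"plate top rear":(.031,.03,-.047),"handle back":(-.031,0,-.011)}.items():
        d=M@np.array(p);a=np.array(proj(f,g+d,True))/.64;b=np.array(proj(f,g+Rm@d,True))/.64;print(phi,lab,a.round(),(b-a).round(1),"z",(Rm@d-d)[2])
```

```text
w2 plate rear edge d col,row -14 9 0.16
w2 plate L corner d col,row 0 3 0.93
w2 plate R corner d col,row -14 3 0.23
w2 handle back d col,row 0 0 0.95
w3 plate rear edge d col,row 7 3 0.98
w3 plate L corner d col,row 0 3 0.98
w3 plate R corner d col,row -1 3 0.85
w3 handle back d col,row 0 0 0.95
w5 plate rear edge d col,row 14 2 0.93
w5 plate L corner d col,row 0 2 0.97
w5 plate R corner d col,row 0 3 0.89
0.037 plate top front [621. 360.] [ 1.5 11.1] z 0.0016072406168802789
0.037 plate top rear [541. 414.] [0.2 9.9] z 0.0011633130756227641
0.037 handle back [398. 509.] [ 0.  -1.6] z -0.0011429510517709449
-0.037 plate top front [621. 360.] [ -1.7 -10.8] z -0.0016698999842307619
-0.037 plate top rear [541. 414.] [-0.3 -9.9] z -0.0012264321159507763
-0.037 handle back [398. 509.] [-0.   1.5] z 0.0011267130990459447
```

The bracket has followed the tool pitch and is about 1.5° nose-down. The push moment adds to the pitch on every loaded row. I'll back off, let down-pressure level the foot, then push again in fewer, larger rows.

>>> play_rows(
  increments=[
    [[0,-6,0,0.5,0],[0,-6,0,1,0],[0,-5,0,2,0],[0,-2,0,2,0],[0,0,0,2,0]],
  ],
)

```text
time: 20.12
eef_pos: [0.611, 0.027, 0.2306]
orientation: [0.007, 0.617, 0.787, 0.004]
wrist_force: [-1.3, -3.1, 8.7]
grip_width: 0.221
```

>>> play_rows(
  increments=[
    [[0,0,0,3,0],[0,0,0,3,0],[0,0,0,3,0],[0,0,0,3,0],[0,0,0,3,0]],
  ],
)

```text
time: 20.75
eef_pos: [0.6104, 0.0273, 0.2305]
orientation: [0.009, 0.616, 0.788, 0.004]
wrist_force: [-5.1, -1.6, 12.9]
grip_width: 0.224
```

```bash
python3 ptr.py
```

```text
pos [0.61041511 0.02731393 0.23054826] ang 13.94 tilt [ 0.0191 -0.0044 -0.9998] F [-5.1 -1.6 12.9] T [-0.22  1.76 -0.04] grip 0.224 t 20.75
[-0.8, 5.7, 0.1] -0.004
face rig x -42.4 lat 1.8
240 dark cols [248, 252, 256]
255 dark cols [248, 252, 256, 424, 428]
270 dark cols [248, 252, 416, 420, 424, 428]
```

>>> play_rows(
  increments=[
    [[0,-3,0,-2,0],[0,-10,0,-1,0],[0,-12,0,-1,0],[0,-8,0,0,0],[0,0,0,0,0]],
  ],
)

```text
time: 21.42
eef_pos: [0.6173, -0.0051, 0.2307]
orientation: [0.004, 0.616, 0.788, 0.004]
wrist_force: [-0.6, 0.4, -2.2]
grip_width: 0.223
```

```bash
python3 ptr.py
```

```text
pos [ 0.61729132 -0.00510179  0.23073384] ang 14.01 tilt [ 0.0119  0.0015 -0.9999] F [-0.6  0.4 -2.2] T [-0.08  0.22 -0.01] grip 0.223 t 21.425
[32.3, 6.9, 0.2] -0.003
face rig x -74.4 lat 3.7
240 dark cols [248, 252, 256]
255 dark cols [248, 252, 256, 424]
270 dark cols [248, 252, 416, 420, 424, 428]
```

>>> play_rows(
  increments=[
    [[0,0,0,-20,0],[0,0,0,-35,0],[0,0,0,0,0],[0,0,0,0,0],[0,0,0,0,0]],
  ],
)

```text
time: 22.1
eef_pos: [0.6152, -0.0059, 0.2789]
orientation: [0.001, 0.616, 0.788, -0.0]
wrist_force: [0.2, 0.7, -4.9]
grip_width: 0.222
```

```bash
python3 ptr.py
```

```text
pos [ 0.61515427 -0.0058812   0.27888006] ang 14.02 tilt [ 0.0017 -0.0021 -1.    ] F [ 0.2  0.7 -4.9] T [-0.09  0.01  0.01] grip 0.222 t 22.1
[32.6, 9.1, 48.2] -0.002
face rig x -74.8 lat 7.7
240 dark cols [248, 252, 256]
255 dark cols [248, 252, 256, 424, 428]
270 dark cols [248, 252, 416, 420, 424, 428]
```

>>> play_rows(
  increments=[
    [[0,0,2,8,0],[0,0,2,13,0],[0,0,2,12,0],[0,0,1,8,0],[0,0,0,4,0]],
  ],
)

```text
time: 22.78
eef_pos: [0.6211, -0.0041, 0.2306]
orientation: [-0.001, 0.615, 0.788, -0.002]
wrist_force: [-11.5, -1.1, 22.8]
grip_width: 0.22
```

```bash
python3 ptr.py; python3 edges.py
```

```text
pos [ 0.62106172 -0.00405568  0.23059876] ang 14.02 tilt [-0.0033 -0.0019 -1.    ] F [-11.5  -1.1  22.8] T [0.13 1.83 0.01] grip 0.22 t 22.775
[32.2, 3.0, -0.0] -0.002
face rig x -74.2 lat 2.2
240 dark cols [248, 252, 256]
255 dark cols [248, 252, 256, 424, 428]
270 dark cols [248, 252, 416, 420, 424, 428]
board row 8 48.4375 573.4375
board row 12 46.875 575.0
90 [228, 580]
100 []
110 [578]
120 [231, 233, 570, 572]
130 [233, 570]
140 [233, 234, 569, 570]
150 [234, 236, 414, 567, 569]
160 [236, 566, 567]
170 [238, 564, 566]
180 [239, 241, 562, 564]
```

>>> play_rows(
  increments=[
    [[0,0,1,-2,0],[0,6,0,-0.5,0],[0,12,0,0,0],[0,12,0,0,0],[0,0,0,0,0]],
  ],
)

```text
time: 23.5
eef_pos: [0.6143, 0.028, 0.2319]
orientation: [-0.001, 0.615, 0.788, -0.001]
wrist_force: [-0.5, 0.3, -4.6]
grip_width: 0.221
```

```bash
python3 ptr.py; python3 edges.py
```

```text
pos [0.61432811 0.02802295 0.23194254] ang 14.08 tilt [-0.0031 -0.001  -1.    ] F [-0.5  0.3 -4.6] T [-0.13 -0.02 -0.08] grip 0.221 t 23.5
[-0.6, 1.8, 1.3] -0.001
face rig x -41.3 lat 1.0
240 dark cols [248, 252, 256]
255 dark cols [248, 252, 256, 424]
270 dark cols [248, 252, 416, 420, 424, 428]
board row 8 231.25 571.875
board row 12 231.25 571.875
90 [228, 230, 258, 570, 572]
100 [228, 230, 570]
110 [230, 569, 570]
120 [231, 567, 569]
130 [231, 233, 261, 567, 569]
140 [233, 566, 567]
150 [234, 273, 533, 542, 564, 566]
160 [564, 566]
170 [234, 566]
180 [256, 564]
```

>>> play_rows(
  increments=[
    [[0,0,0,2,0],[0,9,0,0.7,0],[0,8,0,0.7,0]],
  ],
)

```text
time: 23.98
eef_pos: [0.6117, 0.0403, 0.231]
orientation: [0.004, 0.617, 0.787, -0.004]
wrist_force: [-0.4, -9.6, -1.5]
grip_width: 0.222
```

```bash
python3 ptr.py
```

```text
pos [0.61166162 0.04034645 0.23095624] ang 13.79 tilt [ 0.0019 -0.0115 -0.9999] F [-0.4 -9.6 -1.5] T [-1.63  0.03  0.17] grip 0.222 t 23.975
[-13.2, 1.4, 0.5] -0.006
face rig x -30.5 lat 0.3
240 dark cols [300, 304, 308, 312, 316, 352, 356, 360, 364, 368, 372, 376, 380, 384]
255 dark cols [300, 304, 308, 312, 424]
270 dark cols [296, 300, 304, 308, 312, 416, 420, 424, 428]
```

Pointer at 307, about 11.4 mm, in the green at 9.6 N. The pitch is only about 0.5° off flat. One more back-off with foot drag should bias the pitch the other way before the final push.

>>> play_rows(
  increments=[
    [[0,-6,0,1.5,0],[0,-6,0,2.5,0],[0,-4,0,2.5,0],[0,-3,0,2.5,0],[0,-3,0,2.5,0]],
  ],
)

```text
time: 24.65
eef_pos: [0.6158, 0.0262, 0.2307]
orientation: [-0.001, 0.615, 0.788, 0.006]
wrist_force: [-6.1, 4.3, 8.9]
grip_width: 0.224
```

```bash
python3 ptr.py
```

```text
pos [0.61577178 0.02619621 0.23072917] ang 14.06 tilt [ 0.0056  0.0117 -0.9999] F [-6.1  4.3  8.9] T [ 0.67  1.56 -0.16] grip 0.224 t 24.65
[1.5, 0.8, 0.2] -0.002
face rig x -41.9 lat -1.7
240 dark cols [248, 252, 256]
255 dark cols [248, 252, 256, 424, 428]
270 dark cols [248, 252, 416, 420, 424, 428]
```

>>> play_rows(
  increments=[
    [[0,0,-1,-2,0],[0,0,-1.5,0,0],[0,0,0,1,0]],
  ],
)

```text
time: 25.08
eef_pos: [0.6132, 0.0262, 0.2308]
orientation: [-0.002, 0.615, 0.788, 0.007]
wrist_force: [-1.4, 0.1, 2.3]
grip_width: 0.219
```

```bash
python3 ptr.py; python3 edges.py | sed -n '1p;6,8p'
```

```text
pos [0.61319731 0.02615523 0.23084914] ang 14.07 tilt [ 0.0054  0.013  -0.9999] F [-1.4  0.1  2.3] T [-0.26  0.56 -0.07] grip 0.219 t 25.075
[1.0, 3.3, 0.3] -0.002
face rig x -41.1 lat 0.8
240 dark cols [252, 256, 260]
255 dark cols [252, 256, 260, 424, 428]
270 dark cols [248, 252, 256, 416, 420, 424, 428]
board row 8 229.6875 568.75
120 [228, 259, 566, 567]
130 [228, 230, 259, 564, 566]
140 [230, 261, 564]
```

>>> play_rows(
  increments=[
    [[0,9,0,0.8,0],[0,8.5,0,0.8,0]],
  ],
)

```text
time: 25.42
eef_pos: [0.61, 0.0394, 0.2307]
orientation: [0.004, 0.617, 0.787, 0.002]
wrist_force: [0.2, -11.0, 0.4]
grip_width: 0.222
```

```bash
python3 ptr.py; python3 edges.py | sed -n '1p;3,8p'
```

```text
pos [0.60999793 0.03943794 0.23073766] ang 13.82 tilt [ 8.7e-03 -8.0e-04 -1.0e+00] F [  0.2 -11.    0.4] T [-2.09  0.03  0.04] grip 0.222 t 25.425
[-12.7, 3.2, 0.2] -0.006
face rig x -29.6 lat 0.7
240 dark cols [304, 308, 312, 316, 320, 324, 328, 352, 356, 360, 364, 368, 372, 376, 380, 384, 388]
255 dark cols [304, 308, 312, 316, 424, 428]
270 dark cols [304, 308, 312, 316, 416, 420, 424, 428]
board row 8 226.5625 568.75
90 [223, 225, 266, 569]
100 [225, 567, 569]
110 [225, 227, 267, 567]
120 [227, 256, 566, 567]
130 [227, 228, 256, 566]
140 [228, 258, 564]
```

Run:
```python
from h import *
W=cv2.resize(imaging.grab_frame("wrist")["color"],(800,600),interpolation=3)[120:440]
F=imaging.grab_frame("scene")["color"]
g=cv2.resize(F[165:275,200:430],(500,240),interpolation=2);k=cv2.resize(F[225:265,365:415],(300,240),interpolation=2)
cv2.imwrite("pics/fin.png",np.vstack([W,np.hstack([g,k])])[:,:,::-1])
s=telemetry.read_state();print(s["time"],s["eef_pos"],s["wrist_force"])
```

```text
25.625 [0.6100373  0.03925827 0.23074531] [ 0.77301193 -8.98569062 -0.56276   ]
```

View pics/fin.png

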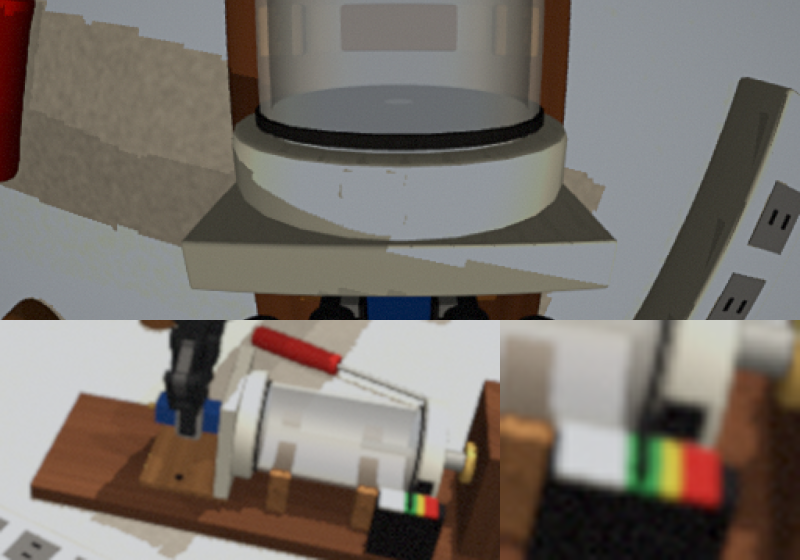

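The ring is centred at 399.5 and the plate at 399.5. The pointer stands in mid-green (crop 643,455), the foot is flat and the push is steady. Handing in.

```bash
python3 -c "
from station import env
print(env.close_job())"
```

```text
the job is handed in; nothing more can be done
None
```

The bracket is standing on the rig board, pressed against the tube mouth with the pointer in the green. I handed the job in at about 25.6 s with the gripper still holding it there.

**Last checks:**
- **Pointer:** mid-green, about 12 mm of travel. In every picture I took it stood in white or green.
- **Push:** 11 N straight after the final move and 9 N at the last reading. The tool had shifted only 0.2 mm between them.
- **Centring:** plate and ring centres were at the same image column in the wrist view.
- **Square:** the tool's yaw was within 0.1° of the board's measured direction.
- **Flat:** the tool was within about 0.1° of its level pose in pitch and 0.3–0.7° in roll. Its height matched a bracket resting flat on the board.

**What went wrong on the way:** the first push drew the bracket about 1.5° nose-down, so I backed off and levelled it. A second push still left it about 0.5° off, so I backed off again and finished with a third, quick push. The pointer went into the green each time and returned to zero in between.

I did not touch the purple bracket or the other things on the bench. Not all of them were in the last picture, so I did not check each one again at the end.

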